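# Wedge the rocking lighting desk level

### The arm

A 7-joint arm with a two-finger parallel gripper is mounted at the origin on the work surface. World frame = base frame: x ahead of the robot, y to its left, z up, the work surface at z = 0. Lengths are in mm, angles in rad, forces in N, time in s.
With the tool pointing down it reaches from about 425 to 875 mm from the base axis. Payload 4.7 kg.
Tool frame: the origin (TCP) lies midway between the tips of the shut fingers; the grasp point (between the pads) lies 19 mm behind it; z points along the fingers, y is the line along which they close (so a half turn about z gives the same grasp; the last joint's range is limited). The gripper opens to 87 mm and grips with 3 to 60 N. Pads are 19 mm wide; open, the fingers measure 117 mm over their backs; the gripper's body (75 mm by 190 mm) begins 51 mm behind the grasp point.
Start: joints at [1.138, 0.321, -0.07, 1.45, 0.023, 1.371, -0.057], TCP at [280.837, -586.222, 222.587] pointing down, gripper open.
Joint ranges: [-2.86, 2.86], [-0.3, 2.09], [-1.38, 1.24], [0.06, 2.45], [-1.56, 4.7], [0.09, 2.05], [-2.69, 2.69]. Speed limits (rad/s): [2.57, 2.57, 3.14, 3.14, 3.14, 3.14, 3.14].

### API

Orientations are given as a unit quaternion [w, x, y, z].
In Python, from rig import manip, cams gives the robot as it stands.
- The arm moves only by the tool servo_tool, never from a script. Its argument "steps" is a list of rows, each a list of 3 entries, a list of its own where there are three numbers: the shift along the tool's x, y, z in mm, then the turn, a rotation vector about the tool's x, y, z in degrees, then the finger opening in mm, from 0 to 87. In form: [[[tx, ty, tz], [ax, ay, az], grip], ...]. A call has exactly 10 rows; each row is the pose to reach, as a shift and turn from the pose commanded when the call began, along the tool's axes at that moment; what a row does not reach only later rows make up. A row lasts 1/8 s, in which the tool goes at most 62.5 mm and 10.7 degrees, less where a joint would pass 70% of its speed; a pose out of reach is approached as far as the arm can. A call with a gripper value outside its range is refused whole. The fingers move at their own pace and stop on an object; "squeeze" is the grip in N (left out, the last holds). Time passes only in rows, so rows that repeat a pose let the fingers close, or fill a call up. It gives the time, the measured TCP pose, the force, the opening and the grip force at its end, in the units of the state.
- manip.read_state(): the state, without advancing time (a new reading comes with each control period).
- cams.grab_frame(name): name is "scene" or "side" or "wrist"; returns a dict with "frame" (400x640x3 uint8, red, green, blue), "vertical_fov" (degrees; the focal length in pixels is half the picture's height over the tangent of half this angle, whatever the lens; pixels are square), "cx", "cy" (the principal point, pixels), "dist" ([k1, k2, p1, p2, k3] as OpenCV has them; the pictures are not rectified), "extrinsics" (4x4, takes a point from world to camera coordinates). Camera axes: x right, y up, looking along -z (the intrinsics and any distortion apply to the point x, -y, -z); pixel columns grow to the right and rows downward; lengths in mm; the calibration is good to about 2 mm. A picture is of the moment at which its call begins. There is no depth.
- manip.close_job(): hands the job in; it is judged then, once.
The state is a dict: "time_s": time; "joints": joint angles; "joint_vel": joint speeds; "tau": joint torques, N m; "eef_pos": TCP position; "ee_rot": TCP orientation; "ft_force": force on the tool from outside, world axes, zero at the start; "torque": the same for the moment, N m; "opening": opening from 0.0 (shut) to 1.0 (fully open); "finger_force": force on a finger pad.
Only numpy, scipy, OpenCV 4.12 (cv2) and the standard library are available. Lean on these libraries where they do the work, as an engineer would, in place of code of your own. Each camera call takes 0.05 s, during which the arm holds its last target. There are 200 camera calls.

### The job

The lighting control desk rocks because its near left foot has lost its rubber cap. With the fingertips, push the wooden wedge along the table, thin edge first, under that short foot from the desk's left side until the desk sits level and no longer rocks, then let go and move clear. Only slide the wedge, never lift it; do not push on the desk itself, and leave everything else where it is.

Things in the scene. Friction and masses are not known exactly. Their poses are not given: they have to be found in the camera images.
- console (a joint): Lean of the desk, rad. 0 = level on all four feet (hard stop); 0.052 = leaning on its short foot (stop). It rocks freely between, about its near right and far left rubber feet, never sliding, and falls back to 0.052 unless the short foot is held up. Pushing the wedge in takes 3 to 15 N; resistance rises steeply once level. The wedge then stays by friction.
- feet: Place of the lighting control desk: black box 260 mm (x) by 340 mm (y), sloped top 62 mm high at the near (-x) and 88 mm at the far edge, blue circuit board and faders on top, underside 22 mm above the table when level. This body is its two rubber feet that stay put; origin on the table under the desk's centre, x to its far edge, y to its left edge, z up; never tilts.
- short_foot (a point): Lowest point of the short foot: a steel half ball, radius 14 mm, under the desk's near left corner, 105 mm nearer and 150 mm further left than the desk's centre, 20 mm inside its left edge, 25 mm inside its near edge. It touches the table when the desk leans and hangs 9 mm above it when level. Axes as the desk's.
- wedge: Loose wooden wedge, 60 g, 110 mm long (x), 56 mm wide (y); top slopes from 22 mm high at the thick end (x = -55) to 1.5 mm at the thin edge (x = +55). Origin: centre of its flat underside. Starts left of the short foot, thin edge pointing roughly (20 degrees) along the desk's -y, up to 30 mm off the line through the foot. Desk comes level with the foot at about x = +16 mm of the wedge.
- block: Bystander: loose rectangular wooden offcut 90 x 42 x 20 mm, not tapered, near the desk's near left corner on the robot's side. Origin at the centre of its underside.
- tape: Bystander: roll of black tape lying flat, 100 mm across, 48 mm high, left of the desk's far half. Origin at the centre of its underside.
- encoder: Bystander: aluminium encoder wheel standing on its disc, 54 mm across, 34 mm high, on the robot's side of the wedge. Origin at the centre of its underside.
- screwdriver: Bystander: screwdriver 190 mm long lying in front of the desk's near edge. Origin about the middle of its length, on the table.
- drive: Bystander: hard disk drive 147 x 102 x 28 mm lying flat, to the far left of the wedge. Origin at the centre of its underside.
- duster: Bystander: upright spray can 60 mm across, 190 mm high, to the right. Origin at the centre of its underside.
- mug: Bystander: white mug 80 mm across, 90 mm high, to the left. Origin at the centre of its underside.
Not all that is in view belongs to the job. What is shaped like the wedge but pink is not meant.

How it is judged (in metres and radians):
At the end, for the whole second after the job is handed in: The desk is level to within 0.008 rad (about 1.4 mm at the short foot) and at rest, carried at its short foot by the wedge, whose sloped top is under the foot (foot within 27 mm of the wedge's centre line); the wedge lies flat and still on the table (value of joint console below 0.008 rad and velocity of joint console below 0.02 rad/s and contact force between wedge and console above 0.3 N and y of short_foot in the frame of wedge between -0.027 and 0.027 m and height (world z) of wedge below 0.005 m and angle between wedge's own z axis and vertical below 0.06 rad and linear speed of wedge below 0.01 m/s); the robot touches nothing.
It fails at once if the wedge is lifted off the table or tipped up (height (world z) of wedge above 0.012 m or angle between wedge's own z axis and vertical above 0.2 rad).
It fails at once if the robot pushes on the desk itself (over 5 N) (contact force between any of the fingers, the arm and console above 5 N).
It fails at once if a bystander is moved by more than 30 mm or knocked over (distance of any of block, tape, encoder, screwdriver, drive, duster, mug from where it was at the start of the episode above 0.03 m or angle between any of block, tape, encoder, drive, duster, mug's own z axis and vertical above 0.4 rad).
It also fails if it takes over 61 s, if anything falls off the work surface, if the arm or the gripper's body presses on something with over 40 N, if the wrist force passes 120 N, or if a joint passes its speed limit or range.

## Working session

There is one attempt and no reset: what is moved stays moved. The work goes in short steps, Python scripts to look and compute and a tool call to move; the robot and the scene stay as the last step left them, time stands still between calls to the robot, and variables do not carry over. Pictures are saved under pics/ and viewed, at most 10 in all, crops included, and the job is handed in when it is done.

Besides the shell and the picture viewer there is one more tool, called after ">>>" as name(argument=value, ...), one argument or row to a line, values as JSON. servo_tool: Moves the arm, as the interface text tells. Its arguments: {"type":"object","properties":{"steps":{"type":"array"},"squeeze":{"type":"number"}},"required":["steps"]}

```bash
mkdir -p pics; cat > h.py <<'E'
from rig import manip, cams
import numpy as np, cv2
from scipy.spatial.transform import Rotation as R
def grab(n,out=None):
    d=cams.grab_frame(n)
    if out: cv2.imwrite('pics/'+out,cv2.cvtColor(d['frame'],cv2.COLOR_RGB2BGR))
    return d
def K(d):
    f=200/np.tan(np.radians(d['vertical_fov'])/2)
    return np.array([[f,0,d['cx']],[0,f,d['cy']],[0,0,1.]])
def ray(d,px,z):
    px=np.array(px,float).reshape(-1,1,2)
    n=cv2.undistortPoints(px,K(d),np.array(d['dist'],float)).reshape(-1,2)
    E=np.array(d['extrinsics']);C=-E[:3,:3].T@E[:3,3]
    v=np.c_[n[:,0],-n[:,1],-np.ones(len(n))]@E[:3,:3]
    return C+v*((z-C[2])/v[:,2])[:,None]
def proj(d,P):
    E=np.array(d['extrinsics']);P=np.array(P,float).reshape(-1,3)@E[:3,:3].T+E[:3,3]
    return cv2.projectPoints(P*[1,-1,-1],np.zeros(3),np.zeros(3),K(d),np.array(d['dist'],float))[0].reshape(-1,2)
E
python3 - <<'E'
from h import *
s=manip.read_state();print({k:np.round(v,3).tolist() for k,v in s.items()})
for n in('scene','side'):
    d=grab(n,n+'0.png');E=np.array(d['extrinsics']);print(n,d['vertical_fov'],-E[:3,:3].T@E[:3,3],d['dist'])
E
```

```text
{'time_s': 0.0, 'joints': [1.138, 0.322, -0.07, 1.452, 0.023, 1.371, -0.057], 'joint_vel': [0.001, 0.0, 0.0, -0.002, 0.001, 0.002, -0.001], 'tau': [-0.001, -49.129, -0.404, -31.253, -0.064, 0.044, 0.0], 'eef_pos': [280.564, -585.726, 221.446], 'ee_rot': [-0.001, 0.975, 0.222, -0.0], 'ft_force': [0.338, 0.127, 0.017], 'torque': [0.031, -0.017, -0.009], 'finger_force': 0.0, 'opening': 1.003}
scene 54.93889025720799 [1430.5541641  -127.23410471  821.8671658 ] [-0.06009734  0.          0.          0.          0.        ]
side 52.927667844697126 [114.27518722 629.4415781  991.69909969] [-0.0995097  0.         0.         0.         0.       ]
```

View pics/scene0.png

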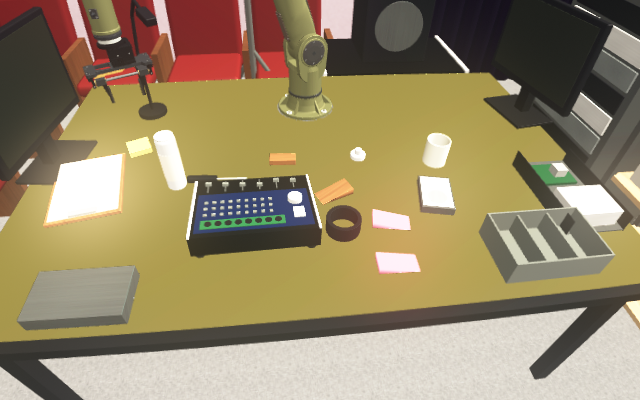

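View pics/side0.png

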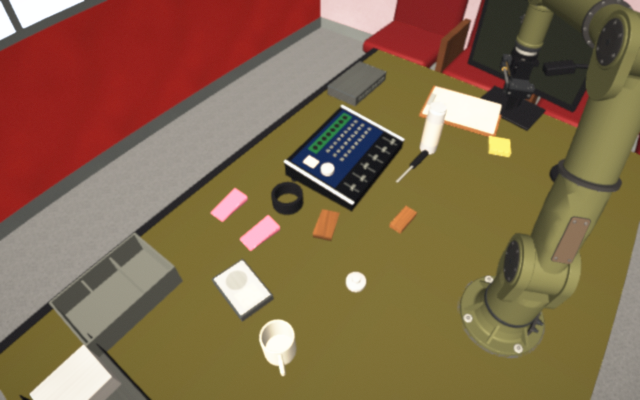

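The scene view shows the orange wedge at (335,191), the block at (283,159), the desk around (255,210) and the tape at (343,222). In the side view the wedge is at (326,224), the block at (403,219) and the desk's near left corner near (350,203).

```bash
python3 - <<'E'
from h import *
ims=[]
for n,(x,y) in(('scene',(325,195)),('side',(335,215))):
    d=grab(n);f=d['frame'];h=cv2.cvtColor(f,cv2.COLOR_RGB2HSV)
    m=cv2.inRange(h,(5,150,110),(16,255,255))
    nn,l,st,c=cv2.connectedComponentsWithStats(m)
    for i in range(1,nn):
        if st[i,4]>60 and abs(c[i][0]-x)<120 and abs(c[i][1]-y)<80:
            cn=cv2.findContours((l==i).astype('uint8'),0,1)[0][0]
            p=ray(d,c[i],8)[0];r=cv2.minAreaRect(ray(d,cn.reshape(-1,2),8)[:,:2].astype('f4'))
            print(n,c[i].round(1),st[i,4],p.round(),r, ray(d,cv2.approxPolyDP(cn,2,True).reshape(-1,2),0)[:,:2].round().tolist())
    ims.append(cv2.resize(f[y-50:y+50,x-67:x+67],None,fx=5.9,fy=5.9,interpolation=cv2.INTER_CUBIC)[:, :, ::-1])
    cv2.imwrite(f'pics/{n}1.png',ims[-1])
E
```

```text
scene [281.9 162.1] 111 [ 380. -112.    8.] ((378.82049560546875, -115.22798156738281), (94.51580810546875, 37.37263107299805), 73.83907318115234) [[337.0, -156.0], [377.0, -153.0], [374.0, -67.0], [360.0, -153.0]]
side [402.5 219. ] 391 [ 369. -112.    8.] ((369.57196044921875, -113.16227722167969), (103.39513397216797, 46.21339797973633), 87.22636413574219) [[386.0, -172.0], [393.0, -73.0], [358.0, -67.0], [351.0, -72.0], [349.0, -164.0]]
side [325.5 224.5] 547 [547.  47.   8.] ((548.0231323242188, 45.144935607910156), (59.14143753051758, 108.2267837524414), 21.99351692199707) [[593.0, 4.0], [554.0, 99.0], [507.0, 77.0], [546.0, -17.0]]
```

View pics/scene1.png

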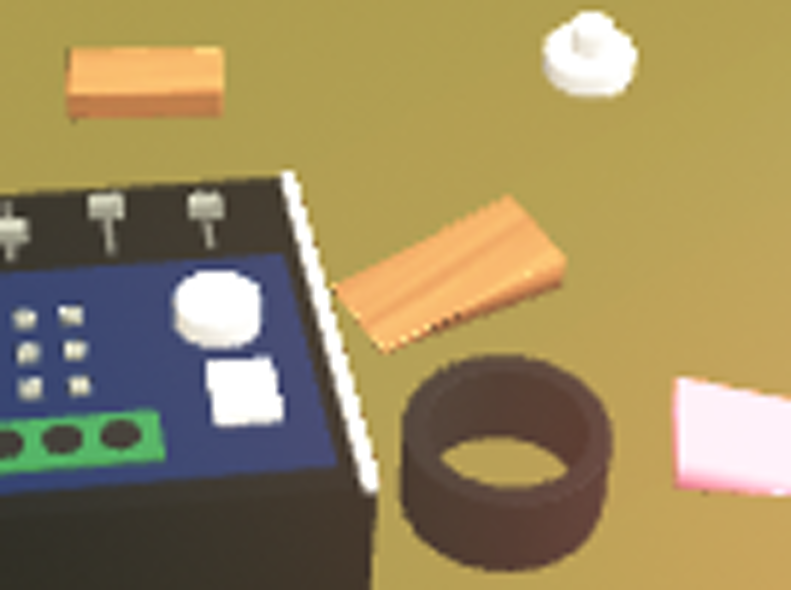

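View pics/side1.png

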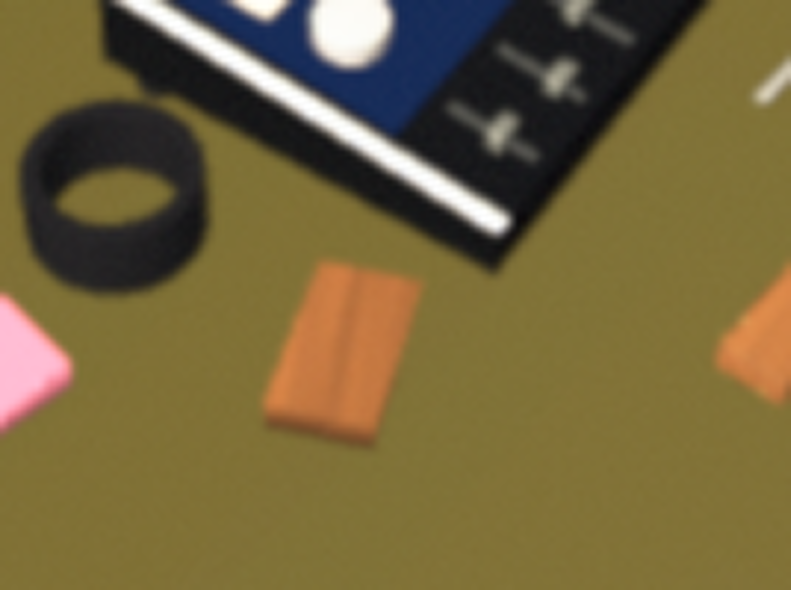

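The crops show the wedge's thin edge at scene crop (333,287)-(385,352) and side crop (320,261)-(424,284). The thick end is at scene (510,196)-(565,262). The desk's near left top corner is at scene (288,172), and its bottom corner is at side (493,270).

```bash
python3 - <<'E'
from h import *
S=cams.grab_frame('scene');D=cams.grab_frame('side')
s=lambda p:np.array(p)/5.9+[258,145]; t=lambda p:np.array(p)/5.9+[268,165]
a=ray(S,s([(333,287),(385,352)]),1.5);b=ray(S,s([(510,196),(565,262)]),22)
c=ray(D,t([(320,261),(424,284)]),1.5);e=ray(D,t([(265,418),(375,432)]),22)
for n,q in zip('abce',(a,b,c,e)):print(n,q.round(1).tolist())
for th,tk in((a,b),(c,e)):
    v=th.mean(0)-tk.mean(0);print('wedge',((th+tk).mean(0)/2).round(1),np.linalg.norm(v),np.degrees(np.arctan2(v[1],v[0])),np.linalg.norm(th[0]-th[1]),np.linalg.norm(tk[0]-tk[1]))
print('NL top',ray(S,s([(288,172)]),52),ray(D,t([(503,232)]),52),'NL bot',ray(D,t([(493,270)]),12))
print('FL top',ray(S,s([(375,490)]),88))
# blue board / desk mask outer
for d,n in((S,'S'),(D,'D')):
    h=cv2.cvtColor(d['frame'],cv2.COLOR_RGB2HSV);m=cv2.inRange(h,(105,120,40),(125,255,255))
    k,l,st,cc=cv2.connectedComponentsWithStats(m);i=1+st[1:,4].argmax()
    cn=max(cv2.findContours((l==i).astype('uint8'),0,1)[0],key=cv2.contourArea)
    r=cv2.minAreaRect(ray(d,cn.reshape(-1,2),75)[:,:2].astype('f4'));print(n,r)
# left bottom edge of desk in side view
print(ray(D,t([(107,60),(493,270)]),[22,12][1]),ray(D,t([(107,60)]),22))
E
```

```text
a [[542.5, -17.6, 1.5], [594.6, 3.8, 1.5]]
b [[500.4, 83.9, 22.0], [556.4, 104.1, 22.0]]
c [[593.4, 1.8, 1.5], [540.0, -18.9, 1.5]]
e [[545.2, 110.6, 22.0], [496.6, 84.5, 22.0]]
wedge [548.4  43.5  11.8] 110.50286413068937 -68.30926128146447 56.34728569591712 59.548094693356525
wedge [543.8  44.5  11.7] 117.42788754075697 -66.6523401728598 57.3012444898768 55.111358524288704
NL top [[505.28190456 -38.38545598  52.        ]] [[505.56605898 -37.71458729  52.        ]] NL bot [[511.85607719 -41.5528786   12.        ]]
FL top [[768.23311703 -25.14139381  88.        ]]
S ((647.3030395507812, -221.111083984375), (96.82015991210938, 176.7814178466797), 1.0193424224853516)
D ((681.2957763671875, -206.59434509277344), (189.05784606933594, 338.76568603515625), 3.221714973449707)
[[773.4244616  -35.17397726  12.        ]
 [511.85607719 -41.5528786   12.        ]] [[766.6963828  -28.39010295  22.        ]]
```

```bash
cat >> h.py <<'E'
def shift(P,yx=None):
    """tool-frame shift to world P; turn about tool z to bring tool y along world direction angle yx(deg), mod 180"""
    s=manip.read_state();q=s['ee_rot'];Rm=R.from_quat([q[1],q[2],q[3],q[0]]).as_matrix()
    o=(Rm.T@(np.array(P)-s['eef_pos'])).round(1)
    a=None
    if yx is not None:
        t=Rm.T@[np.cos(np.radians(yx)),np.sin(np.radians(yx)),0];a=np.degrees(np.arctan2(-t[0],t[1]));a=(a+90)%180-90
    return o,a,np.degrees(np.arctan2(Rm[1,1],Rm[0,1]))
E
python3 - <<'E'
from h import *
S=cams.grab_frame('scene')
s=lambda p:np.array(p)/5.9+[258,145]
print('enc',ray(S,s([(590,70)]),15),'tape',ray(S,s([(507,425)]),48),'mug',ray(S,[(436,137)],90),'duster',ray(S,[(163,135)],190),ray(S,[(176,187)],0),'drive',ray(S,[(436,190)],28))
print(shift([531,81,200],22),shift([531,81,200],-68))
E
```

```text
enc [[382.96077121 151.73817852  15.        ]] tape [[696.70990634  47.94631839  48.        ]] mug [[391.85421072 414.10801294  90.        ]] duster [[ 455.84298856 -453.06047548  190.        ]] [[ 468.4790129  -456.85257569    0.        ]] drive [[588.87917184 360.04784946  28.        ]]
(array([ 513.9, -493.5,   22.5]), np.float64(-86.40092605184215), np.float64(-64.40092582701612)) (array([ 513.9, -493.5,   22.5]), np.float64(3.5990747837732897), np.float64(-64.40092582701612))
```

>>> servo_tool(
  steps=[
    [[40, -38, 0], [0, 0, -7], 87],
    [[85, -82, 0], [0, 0, -15], 87],
    [[128, -123, 0], [0, 0, -24], 87],
    [[171, -164, 0], [0, 0, -33], 87],
    [[214, -205, 0], [0, 0, -42], 87],
    [[257, -246, 0], [0, 0, -51], 87],
    [[300, -288, 0], [0, 0, -60], 87],
    [[343, -329, 0], [0, 0, -69], 87],
    [[386, -370, 0], [0, 0, -78], 87],
    [[429, -411, 0], [0, 0, -86.4], 87],
  ],
)

```text
time_s: 1.6
eef_pos: [490.6, -28.5, 223.0]
ee_rot: [0.001, 0.557, 0.83, -0.0]
ft_force: [0.6, -0.9, -0.1]
opening: 0.995
finger_force: 0.0
```

```bash
python3 - <<'E'
from h import *
print(manip.read_state()['eef_pos'],shift([531,81,150],22))
E
```

```text
[490.63023366 -28.49776556 222.97746765] (array([86.1, 78.8, 72.9]), np.float64(0.2658697818421416), np.float64(22.265929077705728))
```

>>> servo_tool(
  steps=[
    [[30, 27, 20], [0, 0, 0], 87],
    [[60, 54, 45], [0, 0, 0], 87],
    [[86, 79, 73], [0, 0, 0], 87],
    [[86, 79, 73], [0, 0, 0], 87],
    [[86, 79, 73], [0, 0, 0], 87],
    [[86, 79, 73], [0, 0, 0], 87],
    [[86, 79, 73], [0, 0, 0], 87],
    [[86, 79, 73], [0, 0, 0], 87],
    [[86, 79, 73], [0, 0, 0], 87],
    [[86, 79, 73], [0, 0, 0], 87],
  ],
)

```text
time_s: 2.85
eef_pos: [531.2, 79.1, 149.6]
ee_rot: [0.0, 0.559, 0.829, -0.0]
ft_force: [-0.2, 0.3, -0.3]
opening: 1.0
finger_force: 0.0
```

```bash
python3 - <<'E'
from h import *
d=grab('wrist','w1.png');s=manip.read_state();print(s['eef_pos'],s['ft_force'])
h=cv2.cvtColor(d['frame'],cv2.COLOR_RGB2HSV)
m=cv2.inRange(h,(4,140,100),(17,255,255))
for cn in cv2.findContours(m,0,1)[0]:
    if cv2.contourArea(cn)>400:
        b=cv2.approxPolyDP(cn,8,True).reshape(-1,2);print(b.tolist(),ray(d,b,0)[:,:2].round(1).tolist(),ray(d,b,22)[:,:2].round(1).tolist())
E
```

```text
[531.13701672  79.09952313 149.53249808] [-0.83207679 -0.91896754 -0.17876236]
[[290, 174], [291, 251], [344, 251], [346, 175]] [[502.9, 81.2], [533.3, 4.2], [585.6, 25.3], [555.0, 101.2]] [[503.1, 85.6], [531.4, 13.9], [579.9, 33.6], [551.5, 104.2]]
```

View pics/w1.png

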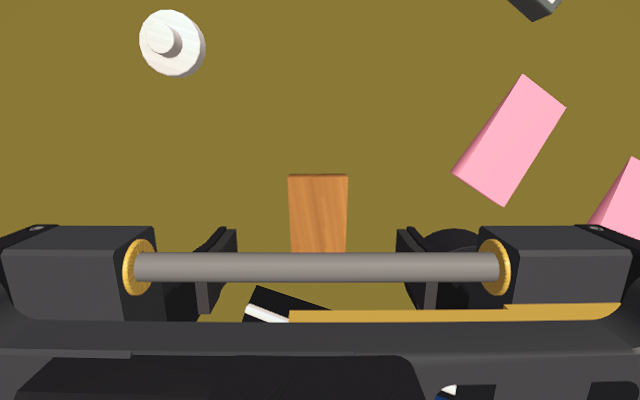

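The wrist view shows the wedge centred between the open fingers, thick end at (290..346,174), with inner fingertips near columns 225 and 405. This agrees with the earlier estimate, so I lower the fingers astride the thick end and close lightly.

>>> servo_tool(
  steps=[
    [[0, 2, 40], [0, 0, 0], 87],
    [[0, 2, 80], [0, 0, 0], 87],
    [[0, 2, 115], [0, 0, 0], 87],
    [[0, 2, 135], [0, 0, 0], 87],
    [[0, 2, 144], [0, 0, 0], 87],
    [[0, 2, 144], [0, 0, 0], 87],
    [[0, 2, 144], [0, 0, 0], 70],
    [[0, 2, 144], [0, 0, 0], 60],
    [[0, 2, 144], [0, 0, 0], 50],
    [[0, 2, 144], [0, 0, 0], 50],
  ],
  squeeze=12,
)

```text
time_s: 4.15
eef_pos: [533.1, 79.8, 5.8]
ee_rot: [0.0, 0.559, 0.829, -0.0]
ft_force: [0.1, -0.5, 2.7]
opening: 0.641
finger_force: 12.0
```

```bash
python3 - <<'E'
from h import *
s=manip.read_state();print(s['eef_pos'],s['opening']*87,s['finger_force'],s['ft_force'],shift([528,76,6],3))
E
```

```text
[533.12046838  79.78478125   5.78877346] 55.72911052203904 12.015468031167984 [ 0.10110149 -0.45635834  2.69046615] (array([-1.6, -6.2, -0.2]), np.float64(18.993624429234345), np.float64(21.993628839710897))
```

Gripped at 55.7 mm, which is the wedge width. Next I swing it into line with the foot.

>>> servo_tool(
  steps=[
    [[0, -1, 0], [0, 0, 3], 50],
    [[0, -2, 0], [0, 0, 6], 50],
    [[-1, -3, 0], [0, 0, 9], 50],
    [[-1, -4, 0], [0, 0, 12], 50],
    [[-1, -5, 0], [0, 0, 15], 50],
    [[-2, -6, 0], [0, 0, 17], 50],
    [[-2, -6, 0], [0, 0, 19], 50],
    [[-2, -6, 0], [0, 0, 19], 50],
    [[-2, -6, 0], [0, 0, 19], 50],
    [[-2, -6, 0], [0, 0, 19], 50],
  ],
)

```text
time_s: 5.4
eef_pos: [528.5, 75.6, 5.8]
ee_rot: [0.0, 0.688, 0.725, 0.0]
ft_force: [-0.1, -0.8, 3.7]
opening: 0.64
finger_force: 12.0
```

```bash
python3 - <<'E'
from h import *
s=manip.read_state();print(s['eef_pos'],s['opening']*87,s['finger_force'],s['ft_force'],shift([528,76,6],3))
D=grab('side')
ims=[cv2.resize(D['frame'][165:265,268:402],(790,590),interpolation=2)[:,:,::-1]]
cv2.imwrite('pics/s2.png',ims[0])
E
```

```text
[528.47770679  75.57524832   5.75760766] 55.672994876229524 11.999778002500534 [-0.06232034 -0.81450551  3.72875933] (array([ 0.4, -0.5, -0.2]), np.float64(0.0013963114304118562), np.float64(3.001403244391903))
```

View pics/s2.png

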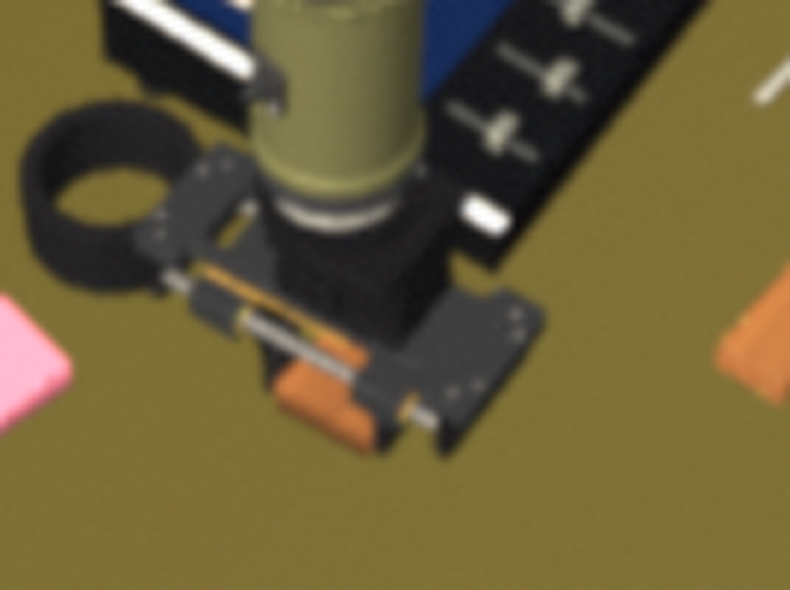

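The side view shows the wedge between the fingers, thick end at (330,400), square to the desk's left side. Now I slide it in.

>>> servo_tool(
  steps=[
    [[-6, 0, 0], [0, 0, 0], 50],
    [[-12, 0, 0], [0, 0, 0], 50],
    [[-18, 0, 0], [0, 0, 0], 50],
    [[-24, 0, 0], [0, 0, 0], 50],
    [[-30, 0, 0], [0, 0, 0], 50],
    [[-36, 0, 0], [0, 0, 0], 50],
    [[-41, 0, 0], [0, 0, 0], 50],
    [[-45, 0, 0], [0, 0, 0], 50],
    [[-48, 0, 0], [0, 0, 0], 50],
    [[-50, 0, 0], [0, 0, 0], 50],
  ],
  squeeze=25,
)

```text
time_s: 6.7
eef_pos: [531.0, 31.3, 5.9]
ee_rot: [-0.002, 0.687, 0.726, 0.003]
ft_force: [-0.7, 13.4, 4.7]
opening: 0.643
finger_force: 25.0
```

>>> servo_tool(
  steps=[
    [[-2, 0, 0], [0, 0, 0], 50],
    [[-4, 0, 0], [0, 0, 0], 50],
    [[-6, 0, 0], [0, 0, 0], 50],
    [[-8, 0, 0], [0, 0, 0], 50],
    [[-10, 0, 0], [0, 0, 0], 50],
    [[-12, 0, 0], [0, 0, 0], 50],
    [[-14, 0, 0], [0, 0, 0], 50],
    [[-14, 0, 0], [0, 0, 0], 50],
    [[-14, 0, 0], [0, 0, 0], 50],
    [[-14, 0, 0], [0, 0, 0], 50],
  ],
)

```text
time_s: 7.95
eef_pos: [531.8, 16.8, 5.8]
ee_rot: [-0.002, 0.687, 0.726, 0.002]
ft_force: [1.1, 10.5, 4.4]
opening: 0.64
finger_force: 25.0
```

```bash
cat > c.py <<'E'
from h import *
s=manip.read_state();print(s['eef_pos'],s['opening']*87,s['finger_force'],s['ft_force'],s['torque'])
D=grab('side')
h=cv2.cvtColor(D['frame'],cv2.COLOR_RGB2HSV)
m=cv2.inRange(h,(4,140,90),(17,255,255));m[:,375:]=0
for cn in cv2.findContours(m,0,1)[0]:
    if cv2.contourArea(cn)>40: b=cv2.approxPolyDP(cn,2,True).reshape(-1,2);print(b.tolist(),ray(D,b,22)[:,:2].round().tolist())
S=grab('scene');g=cv2.cvtColor(S['frame'],cv2.COLOR_RGB2GRAY)
E
python3 c.py
```

```text
[531.76857788  16.75741168   5.80794729] 55.6925756305058 25.00039279460907 [ 1.10382959 10.52448674  4.4115604 ] [ 2.40618587  0.02932197 -0.05182798]
[[329, 212], [326, 220], [340, 228], [341, 221], [338, 216]] [[560.0, 11.0], [549.0, 41.0], [498.0, 40.0], [511.0, 17.0], [529.0, 7.0]]
```

>>> servo_tool(
  steps=[
    [[-2, 0, 0], [0, 0, 0], 50],
    [[-3, 0, 0], [0, 0, 0], 50],
    [[-5, 0, 0], [0, 0, 0], 50],
    [[-6, 0, 0], [0, 0, 0], 50],
    [[-8, 0, 0], [0, 0, 0], 50],
    [[-9, 0, 0], [0, 0, 0], 50],
    [[-10, 0, 0], [0, 0, 0], 50],
    [[-10, 0, 0], [0, 0, 0], 50],
    [[-10, 0, 0], [0, 0, 0], 50],
    [[-10, 0, 0], [0, 0, 0], 50],
  ],
)

```text
time_s: 9.3
eef_pos: [532.2, 7.1, 5.8]
ee_rot: [-0.002, 0.687, 0.726, 0.002]
ft_force: [0.4, 12.1, 4.5]
opening: 0.641
finger_force: 25.0
```

```bash
python3 c.py; python3 - <<'E'
import cv2
from h import *
f=grab('scene')['frame'][145:245,190:324][:,:,::-1]
cv2.imwrite('pics/sc2.png',cv2.resize(f,(790,590),interpolation=2))
E
```

```text
[532.17314923   7.07223612   5.76948559] 55.77033052483026 25.00040978193283 [ 0.37582877 12.14236268  4.50545608] [2.59079093 0.07381619 0.01801558]
[[331, 210], [327, 217], [342, 225], [343, 219], [340, 214]] [[560.0, 1.0], [554.0, 30.0], [500.0, 27.0], [511.0, 7.0], [529.0, -3.0]]
```

View pics/sc2.png

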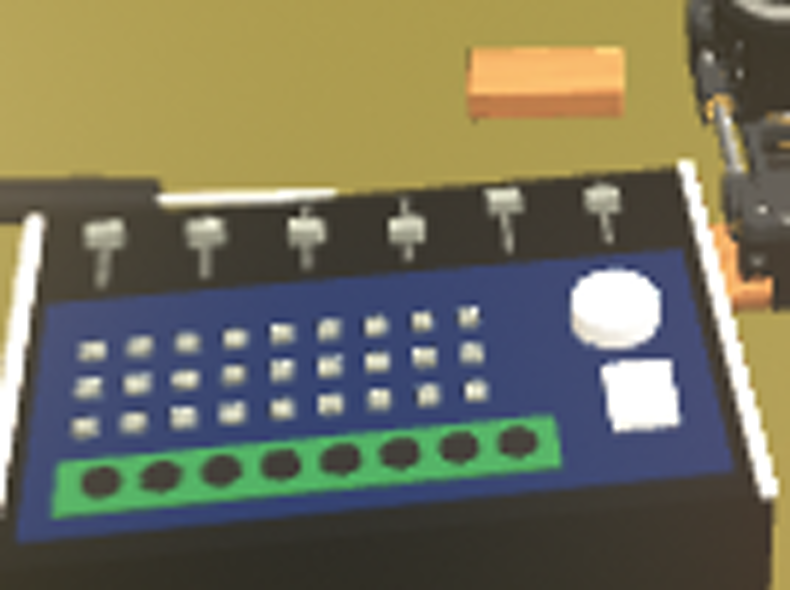

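The scene crop shows the desk's near left cheek end at (688,163). It was at about (689,172), so the corner is rising. I keep going in small steps.

>>> servo_tool(
  steps=[
    [[-1, 0, 0], [0, 0, 0], 50],
    [[-2, 0, 0], [0, 0, 0], 50],
    [[-3, 0, 0], [0, 0, 0], 50],
    [[-4, 0, 0], [0, 0, 0], 50],
    [[-5, 0, 0], [0, 0, 0], 50],
    [[-6, 0, 0], [0, 0, 0], 50],
    [[-6, 0, 0], [0, 0, 0], 50],
    [[-6, 0, 0], [0, 0, 0], 50],
    [[-6, 0, 0], [0, 0, 0], 50],
    [[-6, 0, 0], [0, 0, 0], 50],
  ],
)

```text
time_s: 10.7
eef_pos: [532.4, 1.3, 5.8]
ee_rot: [-0.002, 0.687, 0.726, 0.002]
ft_force: [-0.2, 12.0, 5.1]
opening: 0.637
finger_force: 25.0
```

```bash
cat > k.py <<'E'
from h import *
# cheek/knob subpixel heights now vs. first saved frame
S=grab('scene','sc_now.png')['frame'];A=cv2.imread('pics/scene0.png')[:,:,::-1]
g=lambda f:np.float32(cv2.cvtColor(np.ascontiguousarray(f),cv2.COLOR_RGB2GRAY))
for n,(x0,x1,y0,y1) in {'NLfader':(268,300,172,190),'knob':(284,306,188,206),'NRfader':(200,222,176,196),'block':(266,300,150,167)}.items():
    print(n,np.round(cv2.phaseCorrelate(g(A)[y0:y1,x0:x1].copy(),g(S)[y0:y1,x0:x1].copy())[0],2))
d=cams.grab_frame('scene');print('expected corner shift px for 9mm',proj(d,[506,-38,62])-proj(d,[506,-38,53]))
E
python3 k.py; python3 c.py
```

```text
NLfader [-0.8 -1.5]
knob [-0.72 -0.03]
NRfader [-0.5  -0.12]
block [ 0.02 -0.  ]
expected corner shift px for 9mm [[ 0.00624352 -2.23472702]]
[532.40844835   1.32203849   5.78209016] 55.62890590055085 25.00006377696991 [-0.45464994 11.39023293  4.57708915] [2.61748225e+00 1.00369215e-01 7.55205576e-04]
[[328, 213], [330, 218], [344, 224], [344, 217], [340, 212], [332, 209]] [[561.0, 16.0], [544.0, 28.0], [497.0, 21.0], [512.0, -1.0], [533.0, -9.0], [560.0, -4.0]]
```

>>> servo_tool(
  steps=[
    [[-1, 0, 0], [0, 0, 0], 50],
    [[-1.5, 0, 0], [0, 0, 0], 50],
    [[-2, 0, 0], [0, 0, 0], 50],
    [[-2.5, 0, 0], [0, 0, 0], 50],
    [[-3, 0, 0], [0, 0, 0], 50],
    [[-3.5, 0, 0], [0, 0, 0], 50],
    [[-4, 0, 0], [0, 0, 0], 50],
    [[-4, 0, 0], [0, 0, 0], 50],
    [[-4, 0, 0], [0, 0, 0], 50],
    [[-4, 0, 0], [0, 0, 0], 50],
  ],
)

```text
time_s: 12.15
eef_pos: [532.5, -2.5, 5.8]
ee_rot: [-0.002, 0.687, 0.726, 0.002]
ft_force: [-0.2, 13.1, 6.5]
opening: 0.639
finger_force: 25.0
```

```bash
python3 k.py
```

```text
NLfader [-0.72 -1.46]
knob [-0.81 -0.01]
NRfader [-0.56 -0.  ]
block [0. 0.]
expected corner shift px for 9mm [[ 0.00624352 -2.23472702]]
```

>>> servo_tool(
  steps=[
    [[-1, 0, 0], [0, 0, 0], 50],
    [[-1.5, 0, 0], [0, 0, 0], 50],
    [[-2, 0, 0], [0, 0, 0], 50],
    [[-2.5, 0, 0], [0, 0, 0], 50],
    [[-3, 0, 0], [0, 0, 0], 50],
    [[-3, 0, 0], [0, 0, 0], 50],
    [[-3, 0, 0], [0, 0, 0], 50],
    [[-3, 0, 0], [0, 0, 0], 50],
    [[-3, 0, 0], [0, 0, 0], 50],
    [[-3, 0, 0], [0, 0, 0], 50],
  ],
)

```text
time_s: 13.5
eef_pos: [532.6, -3.6, 5.8]
ee_rot: [-0.003, 0.687, 0.727, 0.003]
ft_force: [-0.3, 16.1, 5.8]
opening: 0.642
finger_force: 25.0
```

>>> servo_tool(
  steps=[
    [[-1, 0, 0], [0, 0, 0], 50],
    [[-2, 0, 0], [0, 0, 0], 50],
    [[-2, 0, 0], [0, 0, 0], 50],
    [[-2, 0, 0], [0, 0, 0], 50],
    [[-2, 0, 0], [0, 0, 0], 50],
    [[-2, 0, 0], [0, 0, 0], 50],
    [[-2, 0, 0], [0, 0, 0], 50],
    [[-2, 0, 0], [0, 0, 0], 50],
    [[-2, 0, 0], [0, 0, 0], 50],
    [[-2, 0, 0], [0, 0, 0], 50],
  ],
)

```text
time_s: 14.75
eef_pos: [532.5, -4.0, 5.8]
ee_rot: [-0.004, 0.687, 0.727, 0.004]
ft_force: [-1.2, 19.2, 4.7]
opening: 0.64
finger_force: 25.0
```

Resistance is now steep (3 N for 0.4 mm), so the desk should be level. I relax the push first, then open, then lift clear.

>>> servo_tool(
  steps=[
    [[3, 0, 0], [0, 0, 0], 50],
    [[6, 0, 0], [0, 0, 0], 50],
    [[9, 0, 0], [0, 0, 0], 50],
    [[9, 0, 0], [0, 0, 0], 58],
    [[9, 0, 0], [0, 0, 0], 75],
    [[9, 0, 0], [0, 0, 0], 80],
    [[9, 0, 0], [0, 0, 0], 80],
    [[9, 0, 0], [0, 0, 0], 80],
    [[9, 0, 0], [0, 0, 0], 80],
    [[9, 0, 0], [0, 0, 0], 80],
  ],
)

```text
time_s: 16.0
eef_pos: [532.4, -4.1, 5.6]
ee_rot: [0.0, 0.688, 0.725, -0.0]
ft_force: [-0.5, -0.9, 0.2]
opening: 0.918
finger_force: 0.0
```

>>> servo_tool(
  steps=[
    [[0, 0, -15], [0, 0, 0], 80],
    [[0, 0, -35], [0, 0, 0], 80],
    [[10, 0, -70], [0, 0, 0], 80],
    [[30, 0, -110], [0, 0, 0], 80],
    [[70, 0, -150], [0, 0, 0], 80],
    [[110, 0, -180], [0, 0, 0], 80],
    [[150, 0, -200], [0, 0, 0], 80],
    [[190, 0, -200], [0, 0, 0], 80],
    [[190, 0, -200], [0, 0, 0], 80],
    [[190, 0, -200], [0, 0, 0], 80],
  ],
)

```text
time_s: 17.25
eef_pos: [522.6, 185.0, 206.4]
ee_rot: [0.001, 0.688, 0.725, 0.0]
ft_force: [-0.5, 0.3, -0.4]
opening: 0.918
finger_force: 0.0
```

```bash
python3 k.py; python3 - <<'E'
from h import *
a=grab('side')['frame'][150:250,268:402];b=grab('scene')['frame'][145:245,190:324]
cv2.imwrite('pics/f.png',np.hstack([cv2.resize(i,None,fx=2.95,fy=5.9,interpolation=2) if 0 else cv2.resize(i,(398,298),interpolation=2) for i in(a,b)])[:,:,::-1])
E
```

```text
NLfader [-1.03 -1.46]
knob [-0.76 -0.08]
NRfader [-0.56 -0.05]
block [-0.01  0.01]
expected corner shift px for 9mm [[ 0.00624352 -2.23472702]]
```

View pics/f.png

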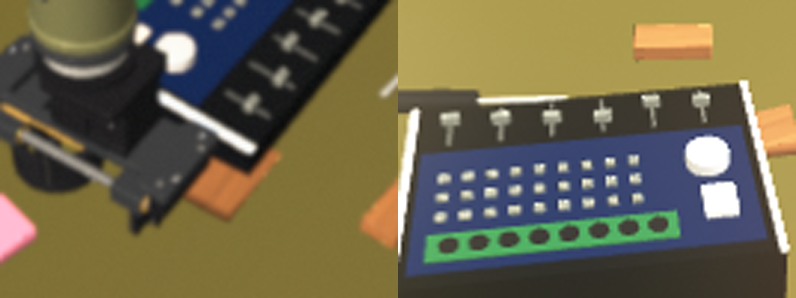

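The final pair shows the wedge under the desk's near left corner, thick end still outside, with the gripper clear. I check the tilt at subpixel level against the first frame.

```bash
python3 - <<'E'
from h import *
d=cams.grab_frame('scene');B=d['frame'];A=cv2.imread('pics/scene0.png')[:,:,::-1]
U=lambda f:cv2.resize(np.ascontiguousarray(f),None,fx=10,fy=10,interpolation=cv2.INTER_CUBIC)
C=np.array([640,-205.]);ex=np.array([.9986,.052]);ey=np.array([-.052,.9986])
u=np.cross([105,-(-150),0],[0,0,1]) 
# rock axis: through near-right (-105,-150) and far-left (105,150)
ax=np.array([105,150])/np.hypot(105,150);
for n,(x,y) in {'faderNL':(292,181),'fader2':(275,182),'knob':(294,197),'square':(299,211),'FRring':(207,226),'fader1R':(207,187)}.items():
    w=7 if 'fad' in n else 10
    t=U(A[y-w:y+w,x-w:x+w]);s=U(B[y-w-5:y+w+5,x-w-5:x+w+5])
    r=cv2.matchTemplate(s,t,cv2.TM_CCOEFF_NORMED);_,v,_,p=cv2.minMaxLoc(r)
    P=ray(d,[(x,y)],68)[0];q=P[:2]-C;l=np.array([q@ex,q@ey])
    dist=-(ax[1]*l[0]-ax[0]*l[1])      # + towards near left
    # rotation 0.052 about axis: rise
    R0=R.from_rotvec(0.052*np.r_[ax[0]*ex+ax[1]*ey,0]).as_matrix();o=np.r_[C,0]
    cand=[proj(d,o+M@(P-o))-proj(d,P) for M in(R0,R0.T)]
    print(n,'moved',(np.array(p)-50)/10,round(v,3),'dist',dist.round(),'predicted',[c.round(2).tolist() for c in cand])
E
```

```text
faderNL moved [-0.7 -1.6] 0.96 dist 136.0 predicted [[[-0.65, -1.06]], [[0.58, 1.16]]]
fader2 moved [-0.8 -1.2] 0.972 dist 110.0 predicted [[[-0.73, -0.7]], [[0.67, 0.8]]]
knob moved [-0.8  0.1] 0.978 dist 77.0 predicted [[[-0.63, -0.23]], [[0.59, 0.31]]]
square moved [-0.9  0.5] 0.973 dist 33.0 predicted [[[-0.61, 0.4]], [[0.59, -0.33]]]
FRring moved [-0.6  3. ] 0.97 dist -126.0 predicted [[[-0.33, 2.53]], [[0.42, -2.58]]]
fader1R moved [-0.9  0.7] 0.983 dist 0.0 predicted [[[-0.73, 0.74]], [[0.74, -0.69]]]
```

The measured movements match a full 0.052 rad rotation, so the desk is level.

```bash
python3 -c "
from rig import manip
print(manip.close_job())"
```

```text
the job is handed in; nothing more can be done
None
```

The wedge is under the short foot, the desk looks level in the camera views, the gripper is clear, and the job is handed in with no verdict shown; I slid the wedge gripped lightly by its sides rather than pushed from behind.

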